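# Lengthen the mould rest by one hole

## Robot

A 6-joint arm with a two-finger parallel gripper is mounted at the origin on the work surface. World frame = base frame: x ahead of the robot, y to its left, z up, the work surface at z = 0. Lengths are in mm, angles in degrees, forces in N, time in s.
With the tool pointing down it reaches from about 350 to 850 mm from the base axis. Payload 8.1 kg.
Tool frame: the origin (TCP) lies between the finger pads; the fingertips stand 22 mm ahead of it and the grasp point (between the pads) lies 3 mm ahead of it; z points along the fingers, y is the line along which they close (so a half turn about z gives the same grasp; the last joint's range is limited). The gripper opens to 85 mm and grips with 20 to 120 N. Pads are 22 mm wide; open, the fingers measure 114 mm over their backs; the gripper's body (76 mm by 85 mm) begins 54 mm behind the grasp point. The pads swing forward as they close: fully open they stand 13 mm farther back than shut.
Start: joints at [59.393, 7.471, 85.268, -0, 87.261, -4.893], TCP at [260.311, 540.596, 253.292] pointing down, gripper open.
Joint ranges: [-169.43, 169.43], [-51.17, 129.36], [1.28, 143.12], [-76.62, 256.62], [0, 156.53], [-152.29, 152.29]. Speed limits (degrees/s): [136.94, 136.94, 159.86, 180, 180, 180].

## Interface

Orientations are given as [roll, pitch, yaw] about the fixed x, y, z axes, in that order (R = Rz(yaw) Ry(pitch) Rx(roll)).
In Python, from bench import r, vision gives the robot as it stands.
- The arm moves only by the tool step_arm, never from a script. Its argument "targets" is a list that holds one entry, the list of rows, each a list of 6 numbers: the shift along the world's x, y, z in mm, then the turn, a rotation vector about the world's x, y, z in rad. In form: [[[x, y, z, rx, ry, rz], ...]]. A call has 1 to 12 rows; each row is the pose to reach, as a shift and turn from the pose commanded when the call began; what a row does not reach only later rows make up. A row lasts 1/12 s, in which the tool goes at most 41.7 mm and 7.16 degrees, less where a joint would pass 70% of its speed; a pose out of reach is approached as far as the arm can. A call with a gripper value outside its range is refused whole. "fingers" is the gripper's target within -1 to 1 (shut at 1, half-way at 0, fully open at -1), set as the call begins (left out, the last holds). The fingers move at their own pace and stop on an object; "newtons" is the grip in N (left out, the last holds). Time passes only in rows, so rows that repeat a pose let the fingers close. It gives the time, the measured TCP pose, the force, the opening and the grip force at its end, in the units of the state.
- r.sense(): the state, without advancing time (a new reading comes with each control period).
- vision.snapshot(name): name is "scene" or "top" or "wrist"; returns a dict with "img" (400x640x3 uint8, blue, green, red), "mtx" (3x3 intrinsics, pixels), "eye" and "attitude" of the camera in the world. Camera axes: x right, y up, looking along -z (the intrinsics and any distortion apply to the point x, -y, -z); pixel columns grow to the right and rows downward; lengths in mm; the calibration is good to about 2 mm. A picture is of the moment at which its call begins. There is no depth.
- r.hand_in(): hands the job in; it is judged then, once.
The state is a dict: "time": time; "joint_pos": joint angles; "qd": joint speeds; "joint_efforts": joint torques, N m; "tool_pos": TCP position; "tcp_rot": TCP orientation; "ft_force": force on the tool from outside, world axes, zero at the start; "wrist_torque": the same for the moment, N m; "finger_gap": finger opening in mm; "grip_force": force on a finger pad.
Only numpy, scipy, OpenCV 4.12 (cv2) and the standard library are available. Lean on these libraries where they do the work, as an engineer would, in place of code of your own. Each camera call takes 0.05 s, during which the arm holds its last target. There are 200 camera calls.

## Task

Lengthen the draining rest for the bigger paper mould by one hole: squeeze its spring button against the lug behind it, draw the tube about two centimetres off its hole and let go of it there. Then take it by the upright wooden stop at its outer end and draw it on by feel until the button pops fully out into the next hole, and let go. Leave the mould, jar, cup and brush where they are.

Things in the scene. Friction and masses are not known exactly. Their poses are not given: they have to be found in the camera images.
- rest: The draining rest fixed on the bench: wooden base 260 x 110 x 22 mm, on it a level aluminium sleeve (30 wide, 38 high, axis 60 mm above the bench, from x = -105 to +98 mm) with a sliding steel tube. Origin on the bench under the first hole; x = draw-out direction, z up; button on its -y side, lug on +y. A fixed wooden stop stands at x = -113 mm, its top 118 mm above the bench.
- first_hole (a point): Centre of the first hole, in the outside of the sleeve's -y wall, 60 mm above the bench, axes as the rest's. The wall has a level slot with two square holes (17 mm along x, 20 high; wall 4 mm, catch 14 mm along x): this one, and the next 45 to 65 mm on along +x. Its exact place differs from rest to rest (it is in a screwed-on strip) and must be seen or felt.
- tube (a joint): How far the tube is drawn out along the rest's +x (m): about 0 at the start with the button in the first hole (1.5 mm play each way), at most 0.080. It takes about 3 N to slide, 4 to 5 N while the button rubs inside the wall, and stays where it is left. A button standing out in a hole blocks it both ways. The tube carries button, lug and stop plate.
- button (a joint): How far the button is pushed in along the rest's +y (m): 0 fully out (3 N of spring), 0.008 fully in (7 N). Pushed in past 0.004 (best fully) it is clear of the hole and the tube can slide; let go between holes it rubs inside the wall at 0.004; at a hole it springs out to 0 by itself unless something still holds it in.
- button_face (a point): Centre of the outer face of the black button cap, 20 x 20 mm, level, facing the rest's -y, 60 mm above the bench; it stands 31 mm from the tube's axis when out and 23 mm when fully pressed. Moves with the tube.
- lug_face (a point): Centre of the outer face of the black lug pad, 20 x 20 mm, fixed to the tube right opposite the button, facing the rest's +y, 60 mm above the bench, 23 mm from the tube's axis. Button and lug measure 54 mm over their outer faces (46 mm pressed) and can be pinched from above, the grip centred on the tube's axis.
- stop_plate (a point): Upright wooden stop plate fixed on the tube's outer end, 160 mm along x from the button: 12 mm thick (along x), 70 wide (along y), 40 to 118 mm above the bench. This point is 95 mm above the bench in mid-plate, 23 mm under its top edge; axes as the rest's. Between sleeve and plate the bare tube (21 mm square, top 70.5 mm above the bench) shows for 56 mm at the start.
- mould_center (a point): Bystander: centre of a loose wooden paper mould (frame 150 x 200 mm, 24 mm high) lying on the bench.
- jar_center (a point): Bystander: centre of a loose lidded jar, 68 mm across, 100 mm high, upright.
- cup_center (a point): Bystander: centre of a loose white cup, 72 mm across, 90 mm high, upright.
- brush_center (a point): Bystander: middle of a loose brush, 200 mm long, lying on the bench.

How it is judged:
By the outcome, as a careful person would: the job done as asked, in the order asked, and still so for the second after the job is handed in, with the robot touching nothing.
It also fails if it takes over 43 s, if anything falls off the work surface, if the arm or the gripper's body presses on something with over 40 N, if the wrist force passes 120 N, or if a joint passes its speed limit or range.

## Working session

There is one attempt and no reset: what is moved stays moved. The work goes in short steps, Python scripts to look and compute and a tool call to move; the robot and the scene stay as the last step left them, time stands still between calls to the robot, and variables do not carry over. Pictures are saved under pics/ and viewed, at most 10 in all, crops included, and the job is handed in when it is done.

Besides the shell and the picture viewer there is one more tool, called after "Call:" as a command line: name --argument value ..., lists and objects as JSON in quotes. step_arm: Moves the arm, as the interface text tells. Its arguments: {"type":"object","properties":{"targets":{"type":"array"},"fingers":{"type":"number"},"newtons":{"type":"number"}},"required":["targets"]}

```bash
ls; mkdir -p pics
python3 - <<'E'
from bench import r, vision
import cv2,pickle
s=r.sense();print(s)
d={n:vision.snapshot(n) for n in("scene","top")}
pickle.dump(d,open('d.pkl','wb'))
for n in d:
    cv2.imwrite(f'pics/{n}1.png',d[n]['img']);print(n,{k:v for k,v in d[n].items() if k!='img'})
E
```

```text
pics
{'time': 0.0, 'joint_pos': array([ 5.93938168e+01,  7.51449210e+00,  8.53300376e+01,  2.32090627e-04,
        8.72605928e+01, -4.89279465e+00]), 'qd': array([ 0.12033364,  0.09859274,  0.07218415,  0.03802206, -0.13064427,
        0.04982004]), 'joint_efforts': array([-1.37905565e-03, -5.69399750e+01, -5.00549912e+01, -4.51427641e-04,
        1.47195352e-02, -5.08418054e-05]), 'tool_pos': array([260.03856677, 540.15850631, 252.24353952]), 'tcp_rot': array([-1.79895280e+02, -9.19702565e-03,  1.54286592e+02]), 'ft_force': array([ 0.3565033 ,  0.40114822, -1.05092121]), 'wrist_torque': array([-0.0158509 , -0.00570662,  0.03869972]), 'grip_force': 0.0, 'finger_gap': 85.5449102713804}
scene {'mtx': array([[495.10330881,   0.        , 326.1519369 ],
       [  0.        , 495.10330881, 197.68017154],
       [  0.        ,   0.        ,   1.        ]]), 'eye': array([1366.62165501,  753.76414201, 1082.60752066]), 'attitude': array([ 48.84941372,   0.62298572, 131.32548928])}
top {'mtx': array([[500.40627651,   0.        , 313.32226195],
       [  0.        , 500.40627651, 200.91518986],
       [  0.        ,   0.        ,   1.        ]]), 'eye': array([ 239.31352679,   -5.78108667, 1479.41543333]), 'attitude': array([ 12.22696046,  -0.11420557, -86.51948028])}
```

View pics/scene1.png

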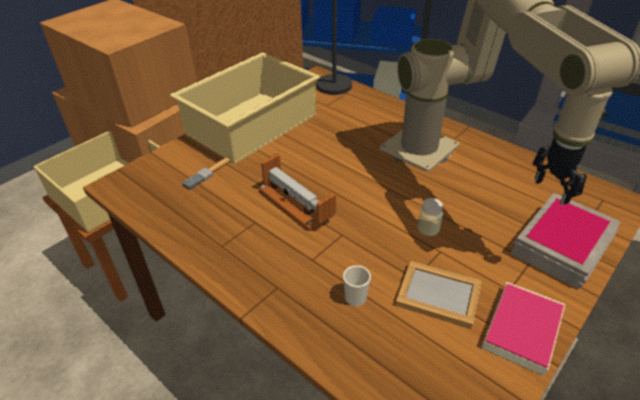

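View pics/top1.png

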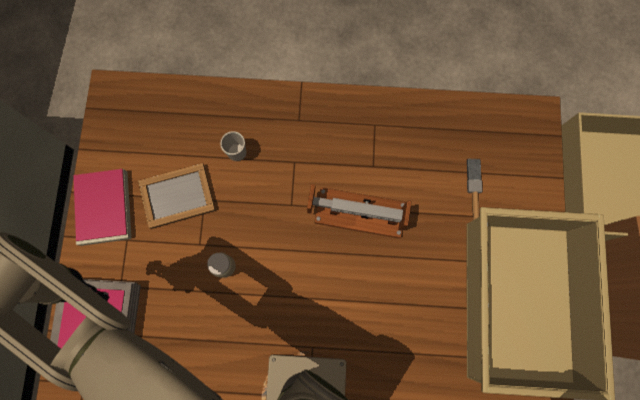

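The rest is at about (360,210) in top and (297,192) in scene. The jar (222,264), cup (233,146) and mould (177,195) in top are all well clear of it. Next I'll enlarge both views to see which end is which.

```bash
cat > h.py <<'E'
import numpy as np,cv2
from scipy.spatial.transform import Rotation as R
def cam(d):
    A=R.from_euler('xyz',d['attitude'],degrees=True).as_matrix()@np.diag([1,-1,-1.])
    return A,np.array(d['eye']),d['mtx']
def ray(d,uv,z):
    A,e,K=cam(d); v=A@np.linalg.inv(K)@[uv[0],uv[1],1]; return e+v*(z-e[2])/v[2]
def proj(d,P):
    A,e,K=cam(d); p=(np.atleast_2d(P)-e)@A@K.T; return p[:,:2]/p[:,2:]
E
python3 - <<'E'
import pickle,cv2,numpy as np
d=pickle.load(open('d.pkl','rb'))
a=cv2.resize(d['top']['img'][175:245,300:420],None,fx=6.6,fy=6.6,interpolation=3)[:300]
a=cv2.resize(d['top']['img'][180:240,305:415],(550,300),interpolation=3)
b=cv2.resize(d['scene']['img'][150:230,250:345],(356,300),interpolation=3)
b=cv2.resize(b,(550,300)) if 0 else np.pad(b,((0,0),(0,194),(0,0)))
cv2.imwrite('pics/z.png',np.vstack([a,b]))
E
```

```text
(no output)
```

View pics/z.png

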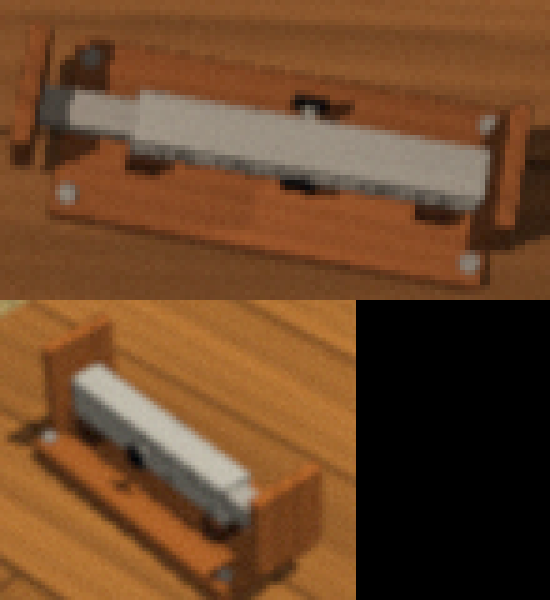

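Run:
```python
import pickle
from h import *
d=pickle.load(open('d.pkl','rb'));t=d['top']
f=lambda u,v,z:ray(t,(305+u/5,180+v/5),z)
p=f(29,95,118);q=f(515,168,118)
print(p,q,np.linalg.norm(p-q))
x=(p-q)/np.linalg.norm(p-q);print(np.degrees(np.arctan2(x[1],x[0])))
b=f(310,103,70);l=f(297,184,70);print('btn',b,'lug',l,np.linalg.norm(b-l),(b+l)/2, 'pred from plate',p-160*x,'from stop',q+113*x)
s=f(137,119,79);e=f(490,177,79);print('sleeve',s,e,np.linalg.norm(s-e),s-98*x)
print(d['top']['eye'],R.from_euler('xyz',[-180,0,154.287],degrees=True).as_matrix())
```

```text
[538.97370787  16.76613271 118.        ] [ 514.10481726 -254.49364491  118.        ] 272.3973727322125
84.76180946341881
btn [ 554.73153992 -144.44768088   70.        ] lug [ 506.83729624 -138.82150005   70.        ] 48.223567761215854 [ 530.78441808 -141.63459046   70.        ] pred from plate [ 524.36628909 -142.56566988  118.        ] from stop [ 524.42130677 -141.96555933  118.        ]
sleeve [537.30339782 -45.11994925  79.        ] [ 515.88933882 -247.51394812   79.        ] 203.52369076396025 [ 528.35635382 -142.71067834   79.        ]
[ 239.31352679   -5.78108667 1479.41543333] [[-9.00978604e-01  4.33863521e-01 -5.31329573e-17]
 [ 4.33863521e-01  9.00978604e-01 -1.10338056e-16]
 [ 0.00000000e+00 -1.22464680e-16 -1.00000000e+00]]
```

Call:
step_arm --targets '[[[20,-50,0,0,0,-0.09],[33,-85,-2,0,0,-0.16],[46,-119,-4,0,0,-0.22],[60,-154,-6,0,0,-0.28],[73,-188,-8,0,0,-0.34],[86,-222,-10,0,0,-0.4],[100,-256,-12,0,0,-0.46],[113,-290,-14,0,0,-0.52],[126,-324,-16,0,0,-0.58],[139,-358,-18,0,0,-0.64],[153,-392,-20,0,0,-0.7],[166,-426,-22,0,0,-0.76]]]' --fingers -1

```text
time: 1.1
tool_pos: [426.4, 112.8, 231.0]
tcp_rot: [-180.0, -0.0, 110.6]
ft_force: [0.6, 0.6, 0.1]
finger_gap: 85.6
grip_force: 0.0
```

Call:
step_arm --targets '[[[13,-34,0,0,0,-0.06],[26,-68,0,0,0,-0.12],[39,-102,-2,0,0,-0.18],[52,-136,-4,0,0,-0.24],[65,-170,-6,0,0,-0.3],[78,-204,-8,0,0,-0.36],[90,-232,-10,0,0,-0.42],[97,-250,-10,0,0,-0.453],[100,-256,-10,0,0,-0.453],[100,-256,-10,0,0,-0.453],[100,-256,-10,0,0,-0.453]]]'

```text
time: 2.02
tool_pos: [526.0, -140.9, 220.9]
tcp_rot: [-179.9, -0.0, 84.8]
ft_force: [-0.2, 0.1, -0.3]
finger_gap: 85.4
grip_force: 0.0
```

Run:
```python
from bench import r, vision
import cv2,pickle
s=r.sense();print(s['time'],s['tool_pos'],s['tcp_rot'],s['ft_force'],s['joint_pos'])
w=vision.snapshot('wrist');pickle.dump(w,open('w.pkl','wb'));cv2.imwrite('pics/w1.png',w['img']);print(w['mtx'],w['eye'],w['attitude'])
```

```text
2.0167 [ 525.95807094 -140.85083136  220.85716045] [-1.79938172e+02 -4.29634412e-02  8.48228686e+01] [-0.23352068  0.10276139 -0.29456976] [-2.04035451e+01 -6.99362577e-02  9.65374498e+01  2.53751088e-02
  8.36034280e+01 -1.52292795e+01]
[[289.98893766   0.         319.22945253]
 [  0.         289.98893766 199.78747501]
 [  0.           0.           1.        ]] [534.67160721 -56.1086718  341.74778485] [-19.11017449   0.05448095  -5.1759423 ]
```

View pics/w1.png

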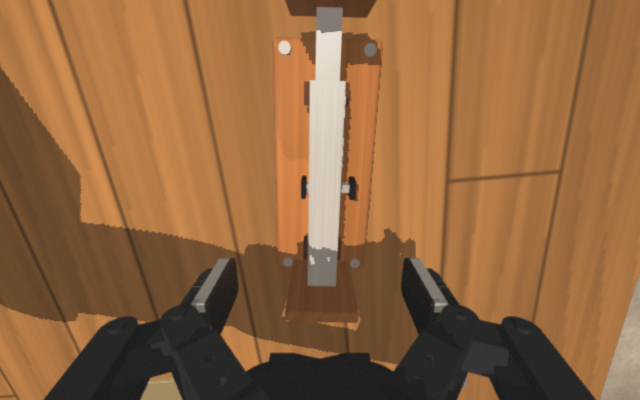

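The wrist view shows the button cap at (353,188), the lug at (304,187), the sleeve end at (328,82) and its far end at (322,286).

Run:
```python
import pickle
from h import *
w=pickle.load(open('w.pkl','rb'))
b=ray(w,(356,188),68);l=ray(w,(301.5,187),68);print('btn',b,'lug',l,np.linalg.norm(b-l))
for y in(81,120,150,230,270):
    g=w['img'][y].astype(int).sum(1);print(y,g[298:352:1].tolist()) if y in(120,270) else 0
s=ray(w,(328,81.5),79);e=ray(w,(322,286),79)
print(s,e,np.linalg.norm(s-e),np.degrees(np.arctan2(*(s-e)[1::-1])))
x=(s-e)/np.linalg.norm(s-e)
print('orig from sleeve',s-98*x,e+105*x)
g=cv2.resize(w['img'][60:310,270:390],None,fx=2.4,fy=2.4,interpolation=3);g2=cv2.resize(w['img'][165:210,285:375],None,fx=5.5,fy=5.5,interpolation=3)
g2=np.pad(g2,((0,600-g2.shape[0]),(0,0),(0,0)));cv2.imwrite('pics/w1z.png',np.hstack([g,g2]))if g.shape[0]==600 else print(g.shape)
```

```text
btn [ 563.03860846 -141.56397423   68.        ] lug [ 509.68063311 -135.71484833   68.        ] 53.67760992957946
120 [397, 387, 386, 389, 391, 393, 399, 399, 402, 415, 434, 521, 612, 619, 624, 629, 628, 621, 613, 619, 622, 626, 624, 625, 631, 636, 632, 628, 623, 621, 625, 625, 622, 616, 623, 625, 627, 627, 617, 609, 609, 613, 615, 608, 591, 515, 287, 216, 219, 219, 221, 274, 347, 365]
270 [207, 204, 206, 201, 190, 190, 186, 190, 191, 243, 318, 339, 346, 343, 342, 342, 348, 352, 357, 352, 349, 346, 341, 345, 343, 347, 342, 345, 343, 344, 346, 342, 343, 342, 342, 341, 347, 337, 284, 203, 193, 205, 206, 197, 194, 192, 190, 193, 185, 194, 199, 202, 215, 228]
[543.03689414 -42.66849561  79.        ] [ 520.36042696 -244.1577168    79.        ] 202.76125966153919 83.5787057261909
orig from sleeve [ 532.07674432 -140.05368502   79.        ] [ 532.10344463 -139.81644244   79.        ]
```

View pics/w1z.png

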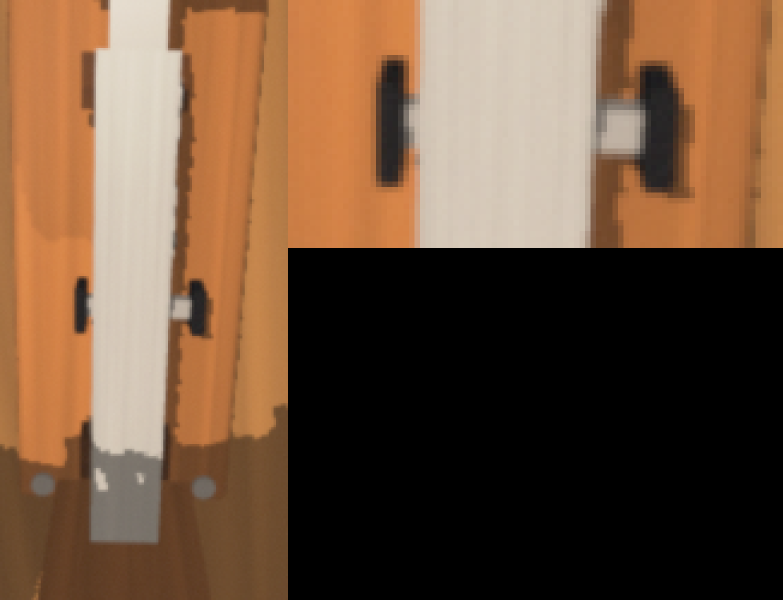

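Call:
step_arm --targets '[[[6,1,-20,0,0,-0.019],[6,1,-50,0,0,-0.019],[6,1,-80,0,0,-0.019],[6,1,-110,0,0,-0.019],[6,1,-135,0,0,-0.019],[6,1,-150,0,0,-0.019],[6,1,-158,0,0,-0.019],[6,1,-158,0,0,-0.019]]]'

```text
time: 2.73
tool_pos: [530.7, -138.6, 61.4]
tcp_rot: [-179.8, -0.1, 83.8]
ft_force: [0.3, -0.5, 0.6]
finger_gap: 85.8
grip_force: 0.0
```

Run:
```python
from bench import r, vision
import cv2,pickle
s=r.sense();print(s['time'],s['tool_pos'],s['tcp_rot'],s['ft_force'])
w=vision.snapshot('wrist');pickle.dump(w,open('w2.pkl','wb'));cv2.imwrite('pics/w2.png',w['img'])
```

```text
2.7333 [ 530.74761675 -138.63817635   61.410654  ] [-1.79799916e+02 -6.13183305e-02  8.38039294e+01] [ 0.30938334 -0.53821519  0.64103294]
```

View pics/w2.png

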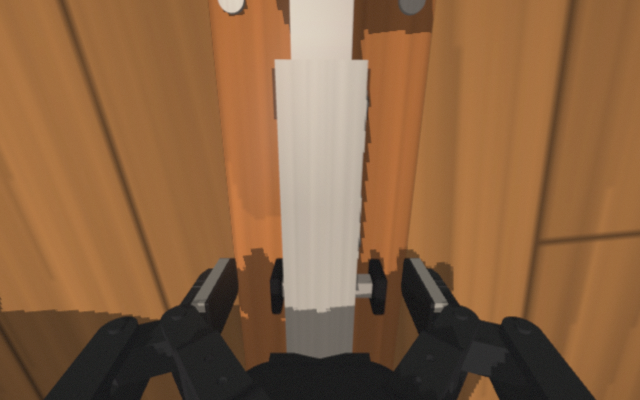

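The pads straddle the caps. Centering is good: about 18 px of gap at the button and 36 px at the lug, with the sleeve at column 320. Now to squeeze.

Call:
step_arm --targets '[[[0,0,0,0,0,0],[0,0,0,0,0,0],[0,0,0,0,0,0],[0,0,0,0,0,0],[0,0,0,0,0,0],[0,0,0,0,0,0],[0,0,0,0,0,0],[0,0,0,0,0,0],[0,0,0,0,0,0],[0,0,0,0,0,0]]]' --fingers 1 --newtons 25

```text
time: 3.62
tool_pos: [530.5, -140.4, 65.1]
tcp_rot: [-179.8, 0.0, 83.7]
ft_force: [-19.5, 3.2, 20.1]
finger_gap: 45.5
grip_force: 24.4
```

Call:
step_arm --targets '[[[-0.7,0,1.5,0,0,0],[-1.5,0,3,0,0,0],[-1.5,0,3,0,0,0]]]'

```text
time: 3.87
tool_pos: [530.3, -140.3, 65.5]
tcp_rot: [-180.0, -0.0, 83.7]
ft_force: [3.6, -1.5, -12.2]
finger_gap: 45.3
grip_force: 32.1
```

Call:
step_arm --targets '[[[-0.1,2,-1,0,0,0],[0.2,5,-1,0,0,0],[0.7,9,-1,0,0,0],[1.1,13,-1,0,0,0],[1.6,17,-1,0,0,0],[2,20,-1,0,0,0],[2,20,-1,0,0,0],[2,20,-1,0,0,0]]]'

```text
time: 4.53
tool_pos: [532.7, -119.3, 65.4]
tcp_rot: [-180.0, -0.1, 83.7]
ft_force: [-3.7, 3.3, 0.9]
finger_gap: 45.5
grip_force: 34.4
```

Call:
step_arm --targets '[[[0,0,0,0,0,0],[0,0,0,0,0,0],[0,0,0,0,0,0],[0,0,0,0,0,0],[0,0,0,0,0,0],[0,0,0,0,0,0],[0,0,0,0,0,0],[0,0,0,0,0,0]]]' --fingers -1

```text
time: 5.2
tool_pos: [532.8, -120.5, 65.3]
tcp_rot: [180.0, 0.0, 83.7]
ft_force: [-0.4, 0.1, -0.1]
finger_gap: 85.4
grip_force: 0.0
```

Call:
step_arm --targets '[[[0,0,15,0,0,0],[0,0,45,0,0,0],[0,0,80,0,0,0],[0,0,110,0,0,0],[0,0,130,0,0,0],[0,0,140,0,0,0],[0,0,140,0,0,0]]]'

```text
time: 5.78
tool_pos: [534.3, -120.9, 208.3]
tcp_rot: [179.7, 0.1, 83.7]
ft_force: [0.3, 0.2, 0.3]
finger_gap: 85.5
grip_force: 0.0
```

Call:
step_arm --targets '[[[1,5,0,0,0,0.12],[2,15,0,0,0,0.24],[4,30,0,0,0,0.36],[6,45,0,0,0,0.48],[8,60,0,0,0,0.6],[9,75,0,0,0,0.72],[10,85,0,0,0,0.84],[11,95,0,0,0,0.96],[12,103,0,0,0,1.08],[13,109,0,0,0,1.2],[14,114,0,0,0,1.32],[15,118,0,0,0,1.44]]]'

```text
time: 6.78
tool_pos: [546.6, -1.8, 202.4]
tcp_rot: [-180.0, -0.2, 166.6]
ft_force: [-0.3, -0.1, -0.2]
finger_gap: 85.4
grip_force: 0.0
```

Call:
step_arm --targets '[[[0,1,0,0,0,0.1],[0,2,0,0,0,0.131],[0,2,0,0,0,0.131],[0,2,0,0,0,0.131]]]'

```text
time: 7.12
tool_pos: [546.9, -0.3, 203.2]
tcp_rot: [-180.0, -0.2, 173.6]
ft_force: [0.1, -1.7, -0.2]
finger_gap: 85.3
grip_force: 0.0
```

Run:
```python
from bench import r, vision
import cv2,pickle
s=r.sense();print(s['time'],s['tool_pos'],s['tcp_rot'],s['ft_force'])
w=vision.snapshot('wrist');pickle.dump(w,open('w3.pkl','wb'));cv2.imwrite('pics/w3.png',w['img'])
```

```text
7.1167 [ 5.46889548e+02 -2.97185644e-01  2.03243010e+02] [-1.79994806e+02 -1.68102443e-01  1.73629829e+02] [ 0.08312866 -1.6809752  -0.18459554]
```

View pics/w3.png

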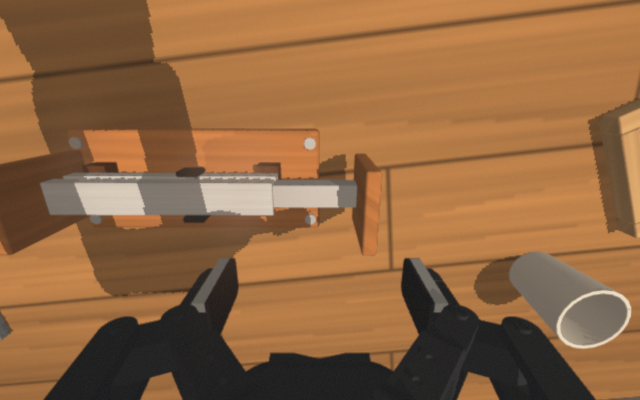

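The plate's top edge is at about columns 365–380, rows 165–254, to the right of the tube. The cup stands further right, at about (590,310).

Run:
```python
import pickle
from h import *
w=pickle.load(open('w3.pkl','rb'));print(w['eye'],w['attitude'])
for y in (190,220,240): print(y,[tuple(map(int,c)) for c in w['img'][y,346:390:2]])
for p in [(379.5,205),(365,205),(381,158),(377,254)]: print(p,ray(w,p,118))
x=np.array([.110,.994]);print(proj(w,[[*(np.array([532.7,-120.4])+154*x),118],[*(np.array([532.7,-120.4])+166*x),118]]))
print('cup',ray(w,(590,320),90), 'jar', ray(pickle.load(open('d.pkl','rb'))['top'],(221,262),100), ray(pickle.load(open('d.pkl','rb'))['top'],(232,141),90))
```

```text
[463.74013085   9.34131232 324.31354653] [-1.90388951e+01 -4.73139277e-02  8.36311726e+01]
190 [(107, 115, 124), (106, 113, 122), (106, 115, 124), (106, 115, 123), (108, 116, 124), (94, 103, 114), (39, 59, 89), (33, 56, 86), (37, 58, 86), (38, 61, 94), (56, 99, 157), (67, 121, 197), (65, 122, 198), (70, 124, 202), (70, 125, 204), (71, 128, 207), (71, 129, 208), (69, 121, 192), (72, 125, 182), (71, 123, 181), (60, 103, 151), (51, 82, 117)]
220 [(73, 128, 188), (73, 128, 187), (73, 128, 187), (62, 105, 155), (37, 60, 91), (37, 60, 92), (33, 57, 89), (34, 57, 87), (37, 59, 88), (49, 86, 135), (63, 113, 182), (63, 116, 188), (65, 118, 188), (65, 118, 190), (67, 122, 198), (67, 124, 202), (70, 124, 195), (71, 125, 183), (73, 126, 184), (73, 125, 183), (70, 118, 174), (55, 91, 133)]
240 [(74, 131, 193), (75, 131, 194), (76, 132, 194), (75, 132, 194), (76, 131, 193), (74, 129, 190), (45, 82, 123), (34, 57, 88), (40, 70, 112), (61, 110, 178), (67, 122, 198), (69, 124, 201), (69, 124, 201), (67, 123, 200), (67, 124, 201), (64, 116, 185), (74, 128, 189), (75, 130, 190), (75, 128, 189), (74, 127, 188), (71, 127, 186), (62, 105, 152)]
(379.5, 205) [543.74387559  46.51899218 118.        ]
(365, 205) [542.52206909  35.60245625 118.        ]
(381, 158) [507.937838    49.15015153 118.        ]
(377, 254) [585.54877634  42.69207959 118.        ]
[[361.73586459 214.07760955]
 [377.40646976 214.05907475]]
cup [700.36873947 255.142094    90.        ] jar [350.97369036 252.32305475 100.        ] [703.93676117 257.2541261   90.        ]
```

Call:
step_arm --targets '[[[1,15,0,0,0,0],[2,32,0,0,0,0],[2,40,-10,0,0,0],[2,40,-30,0,0,0],[2,40,-55,0,0,0],[2,40,-78,0,0,0],[2,40,-93,0,0,0],[2,40,-100,0,0,0],[2,40,-100,0,0,0],[2,40,-100,0,0,0]]]'

```text
time: 8.0
tool_pos: [549.6, 39.5, 105.0]
tcp_rot: [-180.0, -0.0, 173.7]
ft_force: [0.2, -1.1, 0.6]
finger_gap: 85.7
grip_force: 0.0
```

Call:
step_arm --targets '[[[0,0,0,0,0,0],[0,0,0,0,0,0],[0,0,0,0,0,0],[0,0,0,0,0,0],[0,0,0,0,0,0],[0,0,0,0,0,0],[0,0,0,0,0,0],[0,0,0,0,0,0],[0,0,0,0,0,0],[0,0,0,0,0,0],[0,0,0,0,0,0],[0,0,0,0,0,0]]]' --fingers 1 --newtons 25

```text
time: 9.0
tool_pos: [550.0, 39.6, 105.6]
tcp_rot: [180.0, 0.0, 173.7]
ft_force: [-2.7, 0.8, 5.7]
finger_gap: 11.4
grip_force: 29.8
```

Gripped at 11.4 mm. Drawing on along (0.11, 0.994).

Call:
step_arm --targets '[[[0.2,2,0,0,0,0],[0.4,4,0,0,0,0],[0.7,6,0,0,0,0],[0.9,8,0,0,0,0],[1.1,10,0,0,0,0],[1.3,12,0,0,0,0],[1.5,13,0,0,0,0],[1.5,14,0,0,0,0],[1.6,15,0,0,0,0],[1.8,16,0,0,0,0],[1.9,17,0,0,0,0],[2,18,0,0,0,0]]]'

```text
time: 10.0
tool_pos: [551.9, 56.5, 105.6]
tcp_rot: [-179.9, 0.0, 173.7]
ft_force: [-2.7, -6.3, 6.2]
finger_gap: 11.5
grip_force: 29.9
```

Call:
step_arm --targets '[[[0.1,1,0,0,0,0],[0.2,2,0,0,0,0],[0.3,3,0,0,0,0]]]'

```text
time: 10.25
tool_pos: [552.3, 59.5, 105.6]
tcp_rot: [-179.9, 0.0, 173.7]
ft_force: [-2.8, -5.4, 5.9]
finger_gap: 11.8
grip_force: 29.9
```

Call:
step_arm --targets '[[[0.1,1,0,0,0,0],[0.2,2,0,0,0,0],[0.3,3,0,0,0,0]]]'

```text
time: 10.5
tool_pos: [552.6, 62.5, 105.6]
tcp_rot: [-179.9, 0.0, 173.7]
ft_force: [-1.7, -6.1, 5.4]
finger_gap: 11.4
grip_force: 29.9
```

Call:
step_arm --targets '[[[0.1,1,0,0,0,0],[0.2,2,0,0,0,0]]]'

```text
time: 10.67
tool_pos: [552.8, 64.5, 105.6]
tcp_rot: [-179.9, 0.0, 173.7]
ft_force: [-1.1, -6.5, 4.9]
finger_gap: 11.5
grip_force: 29.9
```

Call:
step_arm --targets '[[[0.1,1,0,0,0,0],[0.2,2,0,0,0,0]]]'

```text
time: 10.83
tool_pos: [553.1, 66.5, 105.6]
tcp_rot: [-179.9, 0.0, 173.7]
ft_force: [-2.2, -6.1, 4.6]
finger_gap: 11.8
grip_force: 29.9
```

Call:
step_arm --targets '[[[0.1,1,0,0,0,0],[0.2,2,0,0,0,0]]]'

```text
time: 11.0
tool_pos: [553.3, 68.5, 105.6]
tcp_rot: [-179.9, 0.0, 173.7]
ft_force: [-2.1, -6.2, 5.6]
finger_gap: 11.8
grip_force: 29.9
```

Call:
step_arm --targets '[[[0.1,1,0,0,0,0],[0.2,2,0,0,0,0]]]'

```text
time: 11.17
tool_pos: [553.5, 70.5, 105.7]
tcp_rot: [-179.9, 0.0, 173.7]
ft_force: [-1.1, -6.3, 5.6]
finger_gap: 11.6
grip_force: 29.9
```

Call:
step_arm --targets '[[[0.1,1,0,0,0,0],[0.2,2,0,0,0,0]]]'

```text
time: 11.33
tool_pos: [553.7, 72.5, 105.6]
tcp_rot: [-179.9, 0.0, 173.7]
ft_force: [-1.3, -5.8, 5.3]
finger_gap: 11.9
grip_force: 29.9
```

Call:
step_arm --targets '[[[0.1,1,0,0,0,0],[0.2,2,0,0,0,0]]]'

```text
time: 11.5
tool_pos: [554.0, 74.5, 105.7]
tcp_rot: [-179.9, 0.0, 173.7]
ft_force: [-0.8, -6.1, 5.4]
finger_gap: 11.6
grip_force: 29.8
```

Call:
step_arm --targets '[[[0.1,1,0,0,0,0],[0.2,2,0,0,0,0]]]'

```text
time: 11.67
tool_pos: [554.2, 76.5, 105.6]
tcp_rot: [-179.9, 0.0, 173.7]
ft_force: [-1.6, -3.0, 5.1]
finger_gap: 11.7
grip_force: 29.8
```

Call:
step_arm --targets '[[[0.1,1,0,0,0,0],[0.2,2,0,0,0,0]]]'

```text
time: 11.83
tool_pos: [554.5, 79.2, 105.6]
tcp_rot: [-180.0, 0.1, 173.7]
ft_force: [0.6, -3.8, 4.5]
finger_gap: 11.7
grip_force: 29.8
```

The force fell from 6 to 3 N, so the button has likely popped out. I'll feel for the block.

Call:
step_arm --targets '[[[0.1,0.5,0,0,0,0],[0.1,1,0,0,0,0],[0.1,1,0,0,0,0]]]'

```text
time: 12.08
tool_pos: [554.6, 79.9, 105.7]
tcp_rot: [-179.9, 0.1, 173.7]
ft_force: [0.6, -5.9, 5.0]
finger_gap: 11.9
grip_force: 29.9
```

Call:
step_arm --targets '[[[0.1,0.5,0,0,0,0],[0.1,1,0,0,0,0],[0.1,1,0,0,0,0]]]'

```text
time: 12.33
tool_pos: [554.6, 80.1, 105.6]
tcp_rot: [-179.9, 0.1, 173.7]
ft_force: [0.0, -10.5, 6.2]
finger_gap: 11.6
grip_force: 29.9
```

It is blocked. I'll back off to mid-play, release, and look.

Call:
step_arm --targets '[[[-0.1,-1,0,0,0,0],[-0.2,-2.3,0,0,0,0],[-0.2,-2.3,0,0,0,0]]]'

```text
time: 12.58
tool_pos: [554.5, 79.6, 105.7]
tcp_rot: [180.0, 0.1, 173.7]
ft_force: [1.9, -1.1, 4.4]
finger_gap: 11.6
grip_force: 29.8
```

Call:
step_arm --targets '[[[0,0,0,0,0,0],[0,0,0,0,0,0],[0,0,0,0,0,0],[0,0,0,0,0,0],[0,0,0,0,0,0],[0,0,0,0,0,0],[0,0,0,0,0,0],[0,0,0,0,0,0],[0,0,0,0,0,0],[0,0,0,0,0,0]]]' --fingers -1

```text
time: 13.42
tool_pos: [554.0, 79.3, 105.3]
tcp_rot: [180.0, 0.0, 173.7]
ft_force: [-0.6, 0.1, 0.6]
finger_gap: 85.5
grip_force: 0.0
```

Call:
step_arm --targets '[[[0,0,15,0,0,0],[0,0,40,0,0,0],[0,0,70,0,0,0],[0,-10,100,0,0,0],[0,-35,110,0,0,0],[0,-60,110,0,0,0],[0,-80,110,0,0,0],[0,-80,110,0,0,0],[0,-80,110,0,0,0]]]'

```text
time: 14.17
tool_pos: [554.0, -1.6, 215.3]
tcp_rot: [180.0, 0.0, 173.6]
ft_force: [-0.5, 0.4, -0.1]
finger_gap: 85.6
grip_force: 0.0
```

Run:
```python
from bench import r, vision
import cv2,pickle
s=r.sense();print(s['time'],s['tool_pos'],s['ft_force'])
w=vision.snapshot('wrist');pickle.dump(w,open('w4.pkl','wb'))
a=cv2.resize(w['img'][90:290,100:500],(800,400),interpolation=3);cv2.imwrite('pics/w4.png',a)
```

```text
14.1667 [553.98137771  -1.56847431 215.34646109] [-0.48016154  0.40825291 -0.14380691]
```

View pics/w4.png

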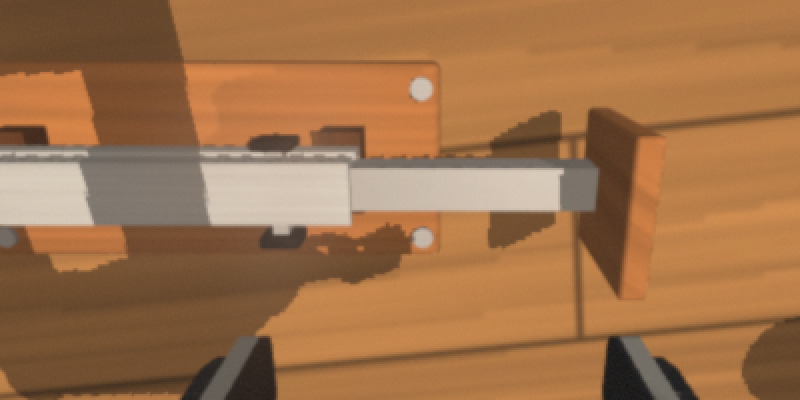

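Run:
```python
import pickle
from h import *
w=pickle.load(open('w4.pkl','rb'))
b=ray(w,(241.5,214),68);s=ray(w,(241.5,203),79);l=ray(w,(237,157),70)
ex=np.array([.110,.994,0]);n=np.array([.994,-.110,0])
print('btn from sleeve wall (16 out, 12 rub)',(b-s)@n,'over faces (54 out/50 rub)',(b-l)@n)
```

```text
btn from sleeve wall (16 out, 12 rub) 15.61226061368663 over faces (54 out/50 rub) 57.56904988726793
```

The image shows the button fully out and the white post visible at (282,230). This agrees with the force drop and the block. The robot is clear of everything, so I'm handing in.

```bash
python3 -c "
from bench import r
print(r.hand_in())"
```

```text
the job is handed in; nothing more can be done
None
```

The rest is one hole longer: I released the tube about 2 cm off its first hole, drew it on by the stop plate until the button popped out and blocked in the next hole, let go, and handed in at about 14 s with the mould, jar, cup and brush untouched.

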